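# Open the stiff dust cover and work the box lock

## Robot

A 6-joint arm with a two-finger parallel gripper is mounted at the origin on a cart in front of the work surface, level with it; the furniture and walls round the work are solid. World frame = base frame: x ahead of the robot, y to its left, z up, the work surface at z = 0. Lengths are in m, angles in rad, forces in N, time in s.
With the tool pointing down it reaches from about 0.25 to 0.775 m from the base axis. Payload 4 kg.
Tool frame: the origin (TCP) lies on the centre line of the jaws, within the pads' length; the fingertips stand r.finger_overhang ahead of it and the grasp point (between the pads) lies 11 mm behind it (r.finger_overhang is the distance from the TCP to the fingertips, in m); z points along the fingers, y is the line along which they close (so a half turn about z gives the same grasp; the last joint's range is limited). The gripper opens to 94 mm and grips with 3 to 60 N. Pads are 16 mm wide; open, the fingers measure 119 mm over their backs; the gripper's body (75 mm by 177 mm) begins 78 mm behind the grasp point.
Start: joints at [-1.268, 0.087, 1.371, -0, 1.684, -0.103], TCP at [0.217, -0.505, 0.176] pointing down, gripper open.
Joint ranges: [-3.1, 3.1], [-0.76, 2.03], [0.27, 2.55], [-1.08, 4.22], [0.17, 2.65], [-2.57, 2.57]. Speed limits (rad/s): [2.79, 2.79, 3.14, 3.14, 3.14, 3.14].

## Interface

Orientations are given as a unit quaternion [x, y, z, w].
In Python, from rig import r gives the robot as it stands.
- The arm moves only by the tool step_arm, never from a script. Its argument "series" is a list of rows, each a list of 7 numbers: the shift along the tool's x, y, z in units of 0.4 m (1.0 is 0.4 m), then the turn, a rotation vector about the tool's x, y, z in units of 120 degrees (1.0 is 120 degrees), then the opening, from 0 (shut) to 1 (fully open). A call has 1 to 8 rows; each row is the pose to reach, as a shift and turn from the pose commanded when the call began, along the tool's axes at that moment; what a row does not reach only later rows make up. A row lasts 1/12 s, in which the tool goes at most 41.7 mm and 7.16 degrees, less where a joint would pass 70% of its speed; a pose out of reach is approached as far as the arm can. A call with a number of a shift or a turn outside -1 to 1 is refused whole. A call with a gripper value outside its range is refused whole. The fingers move at their own pace and stop on an object; the grip force is fixed at half the most. Time passes only in rows, so rows that repeat a pose let the fingers close. It gives the time, the measured TCP pose, the force, the opening and the grip force at its end, in the units of the state.
- r.get_obs(): the state, without advancing time (a new reading comes with each control period).
- r.grab_frame(name): name is "scene" or "top"; returns a dict with "pixels" (480x640x3 uint8, blue, green, red), "z_map" (480x640 float32, m along the optical axis (not along the pixel's ray), 0 where there is no reading), "camera_matrix" (3x3 intrinsics, pixels), "R" (3x3) and "t" (3): a world point X has camera coordinates R X + t. Camera axes: x right, y down, z forward; pixel columns grow to the right and rows downward; lengths in m; the calibration is good to about 2 mm. A picture is of the moment at which its call begins.
- r.sign_off(): hands the job in; it is judged then, once.
The state is a dict: "time": time; "q": joint angles; "dq": joint speeds; "joint_efforts": joint torques, N m; "eef_pos": TCP position; "tcp_rot": TCP orientation; "force": force on the tool from outside, world axes, zero at the start; "moment": the same for the moment, N m; "finger_gap": finger opening in m; "gripper_force": force on a finger pad.
Only numpy, scipy, OpenCV 4.12 (cv2) and the standard library are available. Lean on these libraries where they do the work, as an engineer would, in place of code of your own. Each camera call takes 0.05 s, during which the arm holds its last target. There are 200 camera calls.

## Task

Unlock the grey steel document box: pick up the letter opener, lever its black dust cover all the way up past upright with the blade so that it stays open, and lay the letter opener back down on the desk. Then take the red-headed key from the wooden stand, push it into the keyhole, rocking it a little to and fro past the sticky pins until it is fully home, and turn it a quarter turn clockwise (seen from above). The lock springs back, so finish still gripping the key and holding it turned; leave the black-headed key, the mug and the other small things where they are.

Things in the scene. Friction and masses are not known exactly. Their poses are not given: they have to be found in the camera images.
- lock_box: grey steel box fixed to the desk, 130 (x) x 200 (y) x 80 (z) mm, origin at the centre of its underside, z up. On its flat top, 30 mm to the -y side of its middle (box frame 0, -30 mm), sits the brass keyhole in a steel ring 44 mm across and 3 mm high, under the dust cover. A 8 mm high wire handle lies near the +y edge.
- cover_hinge (a point): middle of the dust cover's hinge line, fixed in the box at (0, +6, 92) mm; the hinge line runs along box x, and box axes are its axes. A hinge block 12 mm high lies under it.
- cover_lip (a point): middle of the lower edge of the cover's free lip. The cover is a flat black plate 44 mm wide (box x), 66 mm from hinge to lip, 3 mm thick; closed, it lies level over the keyhole, lip at box (0, -60, 92) mm, underside 12 mm above the box top. From the lip to the box edge (y = -100 mm) the top is bare: a level blade slides in under the lip along box +y.
- cover (a joint): angle of the dust cover: 0 closed, pi/2 upright, at most 2.1 (leaning away to +y). Its hinge is stiff (about 0.02 N m), and it stays where it is left.
- keyway (a point): centre of the mouth of the keyhole, on the lock plug's face, 82 mm above the desk (2 mm above the box top). With the plug at 0 its axes are the box's; it turns with the plug. The slot is 5.6 mm (x) by 15.6 mm (y), vertical, with a 1.5 mm chamfer; the blade has about 0.7 mm of play a side and about 0.1 rad of play in turning.
- plug (a joint): turn of the lock plug: 0 at rest, positive clockwise seen from above, stop at 1.6. A spring brings it back (up to 0.06 N m). With the key only part way in, the plug rocks about 0.35 rad each way and no further; it is free for the quarter turn only when the blade is at least 27 mm deep.
- key_stand: dark wooden block fixed to the desk, 50 (x) x 130 (y) x 45 (z) mm, origin at the centre of its underside, two keys standing upright in slots in its top at y = -32 and +32 mm; which key stands where varies.
- key_red: key with red plastic head, 35 g; origin at the blade tip, z up through the head. Blade 4.2 (x) x 14.2 (y) mm, 32 mm long, last 4 mm tapering in steps; steel shoulder 11 x 22 mm from z = 32 to 40 mm; head 9 mm thick (x), 28 mm wide (y), z = 40 to 70 mm. Pinch the head across x from above, fingertips no lower than the shoulder. Works either way round (half turn about z).
- key_red_tip (a point): the red key's blade tip (same point as key_red). Going in, it meets the pins 9 mm deep (push of 2 N) and is stopped hard about 14 mm deep while the plug stands near 0; rocking the plug 0.2 to 0.3 rad to either side under a light push lets it drop past. It then goes down to 32 mm deep, fully home, the shoulder resting on the plug face.
- key_red_head (a point): point in the red head to grip at, 62 mm above the tip
- key_black: key of the same shape with a black head, to be left in the stand; origin at its blade tip
- opener: letter opener lying flat on the desk, 203 mm long; origin near its middle (2 mm below the desk top as it lies), z up. Wooden grip 16 mm wide (x), 9 mm thick, from y = +20 to +102 mm (z 2 to 11 mm); steel blade 2 mm thick at z = 6 mm, so 4 mm above the desk, pointing to its -y, tip at y = -102 mm. About 50 g.
- opener_tip (a point): tip of the blade, at (0, -102, 6) mm of the opener
- opener_grip (a point): point in the wooden grip, at (0, +50, 6) mm of the opener
- mug: striped mug with handle, 98 mm high, origin under it: bystander
- eraser: eraser with blue sleeve, 43 mm: bystander
- clip: black binder clip, 56 mm: bystander
- usb: memory stick, 50 mm: bystander

How it is judged:
On the way, in this order (a step that is already met when the one before it is completed fails the run):
1. the dust cover is levered up past upright with the letter opener against it (value of joint cover above 1.5 rad and contact force between opener and lock_box above 0.05 N).
2. the letter opener lies on the desk, let go, with the cover still open (height (world z) of opener below 0.012 m and contact force between the fingers and opener below 0.05 N and linear speed of opener below 0.03 m/s and value of joint cover above 1.4 rad), for 0.1 s.
3. the red key is fully home in the keyhole, not yet turned (z of key_red_tip in the frame of keyway below -0.0275 m and horizontal distance between key_red_tip and keyway below 0.005 m and value of joint plug below 0.7 rad), for 0.1 s.
At the end, for the whole second after the job is handed in: In the last second the fingers grip the upright red key (over 1 N), at least 27.5 of its 32 mm deep in the keyhole, holding the plug over 1.3 rad clockwise; cover open over 1.4 rad; letter opener flat and still on the desk; black key within 10 mm of its start (value of joint plug above 1.3 rad and velocity of joint plug below 0.1 rad/s and z of key_red_tip in the frame of keyway below -0.0275 m and horizontal distance between key_red_tip and keyway below 0.005 m and angle between key_red's own z axis and vertical below 0.15 rad and contact force between the fingers and key_red above 1 N and value of joint cover above 1.4 rad and height (world z) of opener below 0.012 m and angle between opener's own z axis and vertical below 0.1 rad and linear speed of opener below 0.02 m/s and contact force between the fingers and opener below 0.05 N and distance of key_black from where it was at the start of the episode below 0.01 m); the arm keeps its last pose, push and grip.
It fails at once if the black key is pulled out or a bystander is shoved more than 4 cm (distance of key_black from where it was at the start of the episode above 0.02 m or distance of any of mug, eraser, clip, usb from where it was at the start of the episode above 0.04 m).
It also fails if it takes over 61 s, if anything falls off the work surface, if the arm or the gripper's body presses on something with over 40 N, if the wrist force passes 120 N, or if a joint passes its speed limit or range.

## Working session

There is one attempt and no reset: what is moved stays moved. The work goes in short steps, Python scripts to look and compute and a tool call to move; the robot and the scene stay as the last step left them, time stands still between calls to the robot, and variables do not carry over. Pictures are saved under pics/ and viewed, at most 11 in all, crops included, and the job is handed in when it is done.

Besides the shell and the picture viewer there is one more tool, called after ">>>" by a JSON object that holds its "name" and its "arguments", one argument or row to a line. step_arm: Moves the arm, as the interface text tells. Its arguments: {"type":"object","properties":{"series":{"type":"array","items":{"type":"array","items":{"type":"number"}}}},"required":["series"]}

```bash
ls; mkdir -p pics; python3 - <<'E'
from rig import r
import cv2,numpy as np
o=r.get_obs(); print(o, r.finger_overhang)
for n in("scene","top"):
    f=r.grab_frame(n); cv2.imwrite(f"pics/{n}0.png",f["pixels"]); np.savez(f"{n}0.npz",**f)
    print(n,f["camera_matrix"].tolist(),f["R"].round(4).tolist(),f["t"])
E
```

```text
pics
{'time': 0.0, 'q': array([-1.26809416e+00,  8.79210797e-02,  1.37220511e+00, -2.43928253e-05,
        1.68358305e+00, -1.03102755e-01]), 'dq': array([ 0.00209181, -0.00242006,  0.00157381, -0.00147452,  0.00055712,
       -0.00032844]), 'joint_efforts': array([-1.48642739e-03, -3.40186644e+01, -3.02426112e+01,  7.17271375e-02,
        3.30818142e-02, -1.68929278e-04]), 'eef_pos': array([ 0.21692551, -0.50476947,  0.1749477 ]), 'tcp_rot': array([ 9.79485546e-01,  2.01511649e-01, -1.17501738e-04, -1.05181537e-03]), 'force': array([ 0.28118964, -0.28092824,  0.1880704 ]), 'moment': array([ 0.01667809, -0.03302066, -0.01978903]), 'gripper_force': 0.0, 'finger_gap': 0.09347541679669326} 0.008
scene [[463.5550081210711, 0.0, 318.5679620181441], [0.0, 463.5550081210711, 243.21806925107666], [0.0, 0.0, 1.0]] [[-0.7231, -0.6907, 0.0003], [-0.2927, 0.306, -0.9059], [0.6256, -0.6552, -0.4234]] [0.31389257 0.25255035 0.6473771 ]
top [[438.4597758985892, 0.0, 321.80901192931714], [0.0, 438.4597758985892, 235.3306122983047], [0.0, 0.0, 1.0]] [[0.0075, -1.0, -0.0023], [-0.9915, -0.0072, -0.1302], [0.1301, 0.0033, -0.9915]] [-0.10235404  0.55326615  1.12364362]
```

View pics/scene0.png

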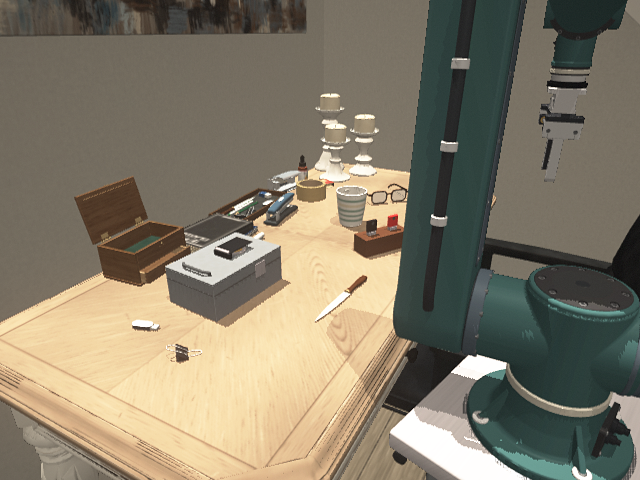

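View pics/top0.png

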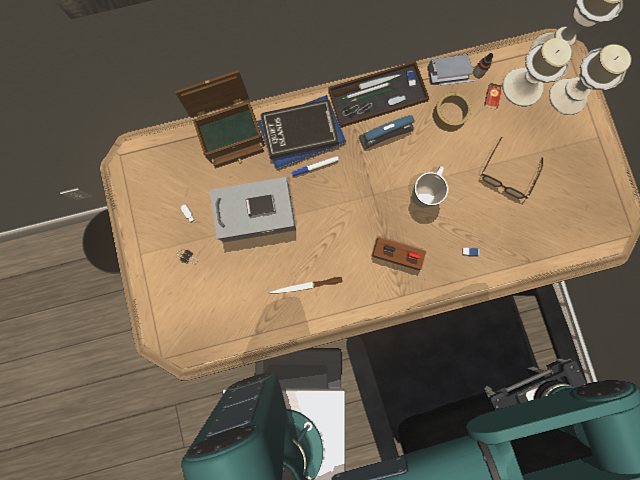

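The scene view shows the box at (225,275), the opener from (317,320) to (366,278), and the stand at (378,238) with the red key at (393,220). In the top view the box is at (253,210), the opener from (270,292) to (342,280), and the stand at (399,253) with the red key at (414,257). I'll enlarge these areas next.

```bash
cat > h.py <<'E'
import numpy as np,cv2
from scipy.spatial.transform import Rotation as Ro
def load(n): return dict(np.load(n+".npz"))
def onz(f,u,v,z):
    d=f["R"].T@np.linalg.inv(f["camera_matrix"])@[u,v,1]; c=-f["R"].T@f["t"]
    return c+d*(z-c[2])/d[2]
def tri(fa,a,fb,b):
    P=[f["camera_matrix"]@np.c_[f["R"],f["t"]] for f in(fa,fb)]
    X=cv2.triangulatePoints(P[0],P[1],np.array(a,float).reshape(2,1),np.array(b,float).reshape(2,1))[:,0]
    return X[:3]/X[3]
def cloud(f):
    z=f["z_map"]; v,u=np.mgrid[:480,:640]
    p=np.stack([u,v,np.ones_like(u)],-1)@np.linalg.inv(f["camera_matrix"]).T*z[...,None]
    return (p-f["t"])@f["R"]
def comp(items,out):
    # items: (frame,u0,v0,w,h,scale)
    rows=[cv2.resize(f["pixels"][v:v+h,u:u+w],None,fx=s,fy=s,interpolation=cv2.INTER_CUBIC) for f,u,v,w,h,s in items]
    return rows
E
python3 - <<'E'
from h import *
t=load("top0"); s=load("scene0")
a,b,c=comp([(t,205,170,100,75,4),(t,260,265,100,75,4),(t,360,215,100,75,4)],0)
d,=comp([(s,345,205,80,60,5)],0)
im=np.vstack([np.hstack([a,b]),np.hstack([c,d])]);cv2.imwrite("pics/c1.png",im)
a,=comp([(s,160,220,130,100,3.0)],0); b,=comp([(s,305,265,75,60,5)],0)
h=300
im=np.hstack([a[:300,:390],b[:300,:375]]);cv2.imwrite("pics/c2.png",im)
E
```

```text
(no output)
```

View pics/c1.png

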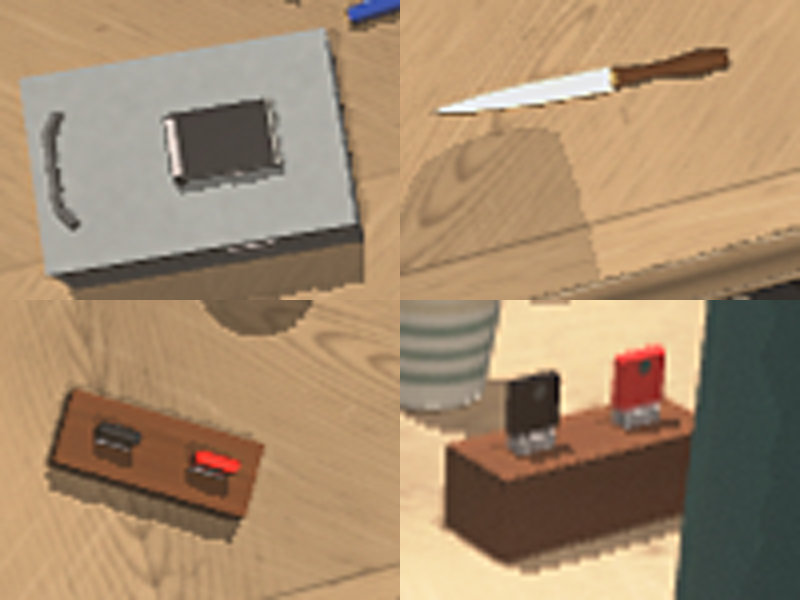

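View pics/c2.png

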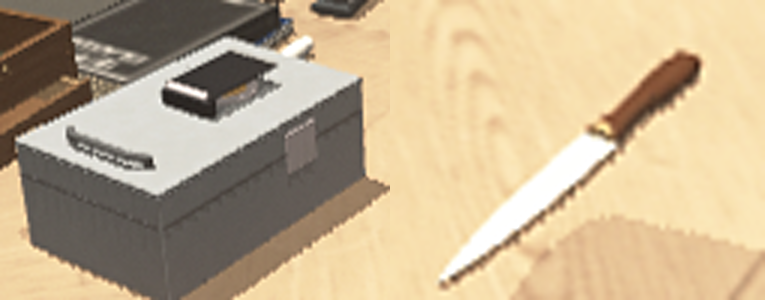

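c1 shows the box top corners at crop (22,78), (327,30), (362,225), (50,273), the opener tip at (433,112), its grip end at (728,60) and the red head top centre at (216,462). In c2 the box corners are at (15,145), (235,38), (362,77), (160,197). The opener tip is at (441,283) and the grip end at about (690,62).

```bash
cat > m.py <<'E'
from h import *
t=load("top0"); s=load("scene0")
T=lambda u,v,o,k:((u+.5)/k-.5+o[0],(v+.5)/k-.5+o[1])
bt=[T(*p,(205,170),4) for p in[(22,78),(327,30),(362,225),(50,273)]]
bs=[T(*p,(160,220),3) for p in[(160,197),(15,145)]]
# order scene corners: top TL(+y,+x)=left ; TR(-y,+x)=top ; BR(-y,-x)=right; BL(+y,-x)=bottom
bs=[T(*p,(160,220),3) for p in[(15,145),(235,38),(362,77),(160,197)]]
C=np.array([tri(t,a,s,b) for a,b in zip(bt,bs)]);print("box tri",C.round(4).tolist(),C.mean(0))
D=np.array([onz(t,*a,.08) for a in bt]);E=np.array([onz(s,*a,.08) for a in bs])
for n,X in(("top",D),("scn",E),("tri",C)):
    yax=(X[0]+X[3]-X[1]-X[2])[:2];xax=(X[0]+X[1]-X[2]-X[3])[:2]
    print(n,X.mean(0),"len",np.linalg.norm(yax)/2,np.linalg.norm(xax)/2,"yaw",np.arctan2(-yax[0],yax[1]),np.arctan2(xax[1],xax[0]))
tipt=T(33,112,(260,265),4);endt=T(328,60,(260,265),4);tips=T(51,283,(305,265),5);ends=T(300,62,(305,265),5)
print("opener tip",tri(t,tipt,s,tips),onz(t,*tipt,.004),onz(s,*tips,.004));print("end",tri(t,endt,s,ends),onz(t,*endt,.005),onz(s,*ends,.005))
k1=T(193,156,(360,215),4);k2=T(240,164,(360,215),4)
s1=T(213,56,(345,205),5);s2=T(263,47,(345,205),5)
print("key top",tri(t,k1,s,s1),tri(t,k2,s,s2))
for f,n in((t,"top"),(s,"scn")):
    P=cloud(f);px=f["pixels"].astype(int)
    hsv=cv2.cvtColor(f["pixels"],cv2.COLOR_BGR2HSV)
    def rect(m,lab):
        p=P[m]; 
        if len(p)<8: print(n,lab,len(p));return
        r=cv2.minAreaRect((p[:,:2]*1000).astype(np.float32)); print(n,lab,len(p),np.round(r[0],1),np.round(r[1],1),round(r[2],1),"z",np.percentile(p[:,2],[5,50,98]).round(4))
    v,u=np.mgrid[:480,:640]
    inb=(P[...,0]>.4)&(P[...,0]<.65)&(P[...,1]>-.05)&(P[...,1]<.3)&(f["z_map"]>0)
    c=D.mean(0)
    near=np.hypot(P[...,0]-c[0],P[...,1]-c[1])<.13
    rect(near&(abs(P[...,2]-.08)<.004),"boxtop")
    rect(near&(abs(P[...,2]-.0935)<.004)&(px.max(2)<90),"cover")
    kk=tri(t,k1,s,s1);nk=np.hypot(P[...,0]-kk[0],P[...,1]-kk[1])<.13
    rect(nk&(abs(P[...,2]-.045)<.004),"standtop")
    nr=np.hypot(P[...,0]-kk[0],P[...,1]-kk[1])<.04
    red=nr&(px[...,2]>120)&(px[...,1]<70)
    rect(red&(P[...,2]>.055),"redhead")
    q=tri(t,tipt,s,tips);e=tri(t,endt,s,ends);m=(q+e)/2
    no=(np.hypot(P[...,0]-m[0],P[...,1]-m[1])<.12)&(abs(P[...,2])<.03)
    rect(no&(px.min(2)>195) if n=="top" else no&(P[...,2]>.0035)&(P[...,2]<.02)&(px.min(2)>215),"blade")
    rect(no&(px[...,2]<150)&(px[...,2]-px[...,0]>50)&(P[...,2]>.004),"grip")
E
python3 m.py
```

```text
box tri [[0.6676, 0.1921, 0.0745], [0.6981, -0.0074, 0.0786], [0.5733, -0.0291, 0.0786], [0.5397, 0.168, 0.0768]] [0.6196982  0.08090215 0.07710817]
top [0.61946947 0.08070283 0.08      ] len 0.19979044271344207 0.1292851647968289 yaw 0.1644929421383698 0.1851632417021034
scn [0.61421905 0.08364539 0.08      ] len 0.2035518164940474 0.1240947999881377 yaw 0.18118796465578174 0.18698323564708408
tri [0.6196982  0.08090215 0.07710817] len 0.20084059281349478 0.12840568376695868 yaw 0.16013298581923416 0.1790361382749955
opener tip [0.40215347 0.04455346 0.00267024] [0.40268316 0.04485905 0.004     ] [0.40028254 0.04557329 0.004     ]
end [ 0.43895776 -0.1521016   0.00351231] [ 0.43871719 -0.15218813  0.005     ] [ 0.43751242 -0.1498328   0.005     ]
key top [ 0.50305862 -0.31552776  0.08366861] [ 0.49696338 -0.34653397  0.08127468]
top boxtop 3093 [619.5  84.3] [131.4 200.5] 10.1 z [0.0766 0.0795 0.0833]
top cover 361 [617.8  96.7] [ 44.5 137.5] 8.7 z [0.0907 0.0942 0.0974]
top standtop 767 [ 508.4 -300.4] [129.7  50.4] 73.8 z [0.0416 0.0445 0.0484]
top redhead 27 [ 500.3 -331.5] [26.6  8.2] 76.1 z [0.0792 0.0818 0.0844]
top blade 176 [414.9 -16.4] [ 13.9 112.4] 10.7 z [-0.0002  0.0039  0.0081]
top grip 110 [ 433.8 -112.7] [13.  77.6] 11.8 z [0.0049 0.0073 0.0115]
scn boxtop 2501 [618.1  83.7] [134.7 205.6] 9.5 z [0.078  0.0798 0.082 ]
scn cover 290 [621.5  60.8] [43.8 71.3] 11.3 z [0.0917 0.0946 0.0963]
scn standtop 405 [ 506.2 -300.3] [133.7  53.9] 74.1 z [0.0423 0.0448 0.0478]
scn redhead 84 [ 495.1 -328.5] [28.4  7.9] 68.4 z [0.0578 0.0688 0.0821]
scn blade 166 [413.6 -14. ] [ 14.9 118.3] 9.9 z [0.0038 0.0049 0.0066]
scn grip 91 [ 430.6 -110.3] [11.9 77.6] 10.2 z [0.0068 0.0085 0.0107]
```

```bash
cat > go.py <<'E'
import sys
from h import *
from rig import r
# usage: go.py x y z alpha [pitch]; alpha = heading of tool x axis with the tool down
x,y,z,a=map(float,sys.argv[1:5])
o=r.get_obs(); R0=Ro.from_quat(o["tcp_rot"])
c,s=np.cos(a),np.sin(a); R1=Ro.from_matrix(np.array([[c,s,0],[s,-c,0],[0,0,-1.]]))
d=R0.inv().apply(np.array([x,y,z])-o["eef_pos"])/.4; w=(R0.inv()*R1).as_rotvec()/np.deg2rad(120)
X=R0.as_matrix()
print("t",round(o["time"],2),"pos",o["eef_pos"].round(4),"alpha",round(np.arctan2(X[1,0],X[0,0]),4),"tilt",X[2,:2].round(4),"q",o["q"].round(2),"F",o["force"].round(2),"gap",round(o["finger_gap"],4),"gf",o["gripper_force"])
print("row",np.r_[d,w].round(4).tolist())
E
python3 go.py .4312 -.110 .10 1.755
```

```text
t 0.1 pos [ 0.2169 -0.5048  0.175 ] alpha 0.4058 tilt [ 0.0002 -0.002 ] q [-1.27  0.09  1.37 -0.    1.68 -0.1 ] F [ 0.27 -0.07  0.47] gap 0.0941 gf 0.0
row [0.8817, -0.695, 0.1891, -0.0007, -0.0007, -0.6442]
```

>>> {"name": "step_arm", "arguments": {
  "series": [
    [0.8817, -0.695, 0.1891, 0, 0, -0.644, 0.5],
    [0.8817, -0.695, 0.1891, 0, 0, -0.644, 0.5],
    [0.8817, -0.695, 0.1891, 0, 0, -0.644, 0.5],
    [0.8817, -0.695, 0.1891, 0, 0, -0.644, 0.5],
    [0.8817, -0.695, 0.1891, 0, 0, -0.644, 0.5],
    [0.8817, -0.695, 0.1891, 0, 0, -0.644, 0.5],
    [0.8817, -0.695, 0.1891, 0, 0, -0.644, 0.5],
    [0.8817, -0.695, 0.1891, 0, 0, -0.644, 0.5]
  ]
}}

```text
time: 0.77
eef_pos: [0.3742, -0.2145, 0.1201]
tcp_rot: [0.761, 0.649, -0.0, -0.0]
force: [1.0, 0.4, 0.4]
finger_gap: 0.0474
gripper_force: 0.0
```

```bash
python3 go.py .4312 -.110 .06 1.755
```

```text
t 0.77 pos [ 0.3742 -0.2145  0.1201] alpha 1.4114 tilt [ 0.0001 -0.0001] q [-0.65 -0.16  1.72  0.    1.58 -0.49] F [1.   0.43 0.4 ] gap 0.0474 gf 0.0
row [0.2805, 0.0993, 0.1501, -0.0001, -0.0, -0.164]
```

>>> {"name": "step_arm", "arguments": {
  "series": [
    [0.28, 0.099, 0.15, 0, 0, -0.164, 0.5],
    [0.28, 0.099, 0.15, 0, 0, -0.164, 0.5],
    [0.28, 0.099, 0.15, 0, 0, -0.164, 0.5],
    [0.28, 0.099, 0.15, 0, 0, -0.164, 0.5],
    [0.28, 0.099, 0.15, 0, 0, -0.164, 0.5],
    [0.28, 0.099, 0.15, 0, 0, -0.164, 0.5]
  ]
}}

```text
time: 1.27
eef_pos: [0.4311, -0.1127, 0.0605]
tcp_rot: [0.641, 0.767, -0.001, -0.0]
force: [-0.3, -0.6, 0.4]
finger_gap: 0.0471
gripper_force: 0.0
```

```bash
python3 go.py .4312 -.110 .01 1.755
```

```text
t 1.27 pos [ 0.4311 -0.1127  0.0605] alpha 1.7495 tilt [-0.0004 -0.0013] q [-0.38 -0.09  1.78 -0.    1.45 -0.56] F [-0.29 -0.55  0.39] gap 0.0471 gf 0.0
row [0.0067, 0.0017, 0.1264, -0.0006, 0.0002, -0.0026]
```

>>> {"name": "step_arm", "arguments": {
  "series": [
    [0.003, 0.0015, 0.06, 0, 0, -0.002, 0.4],
    [0.003, 0.0015, 0.11, 0, 0, -0.002, 0.4],
    [0.003, 0.0015, 0.126, 0, 0, -0.002, 0.4],
    [0.003, 0.0015, 0.126, 0, 0, -0.002, 0.4],
    [0.003, 0.0015, 0.126, 0, 0, -0.002, 0.0],
    [0.003, 0.0015, 0.126, 0, 0, -0.002, 0.0],
    [0.003, 0.0015, 0.126, 0, 0, -0.002, 0.0],
    [0.003, 0.0015, 0.126, 0, 0, -0.002, 0.0]
  ]
}}

```text
time: 1.93
eef_pos: [0.4327, -0.1118, 0.0116]
tcp_rot: [0.64, 0.769, 0.0, 0.001]
force: [-0.8, -0.6, 0.4]
finger_gap: 0.0142
gripper_force: 0.0
```

>>> {"name": "step_arm", "arguments": {
  "series": [
    [0, 0, 0, 0, 0, 0, 0.0],
    [0, 0, 0, 0, 0, 0, 0.0],
    [0, 0, -0.08, 0, 0, 0, 0.0],
    [0, 0, -0.16, 0, 0, 0, 0.0],
    [0, 0, -0.24, 0, 0, 0, 0.0],
    [0, 0, -0.24, 0, 0, 0, 0.0]
  ]
}}

```text
time: 2.43
eef_pos: [0.4361, -0.1128, 0.1137]
tcp_rot: [0.64, 0.769, 0.002, 0.006]
force: [1.3, -0.3, 0.3]
finger_gap: 0.0002
gripper_force: 0.0
```

```bash
python3 go.py .4312 -.110 .01 1.755; python3 - <<'E'
from rig import r
from h import *
o=[]
for n in("scene","top"):
    f=r.grab_frame(n); np.savez(f"{n}1.npz",**f); o.append(f)
s,t=o
a=cv2.resize(s["pixels"][230:330,260:390],None,fx=3,fy=3,interpolation=cv2.INTER_CUBIC)
b=cv2.resize(t["pixels"][235:310,240:340],None,fx=4,fy=4,interpolation=cv2.INTER_CUBIC)
cv2.imwrite("pics/c3.png",np.hstack([a,b]))
E
```

```text
t 2.43 pos [ 0.4361 -0.1128  0.1137] alpha 1.7538 tilt [-0.0071  0.0113] q [-0.38 -0.13  1.71 -0.    1.55 -0.56] F [ 1.29 -0.26  0.29] gap 0.0002 gf 0.0
row [0.0109, -0.0138, 0.2591, 0.0054, 0.0034, -0.0006]
```

View pics/c3.png

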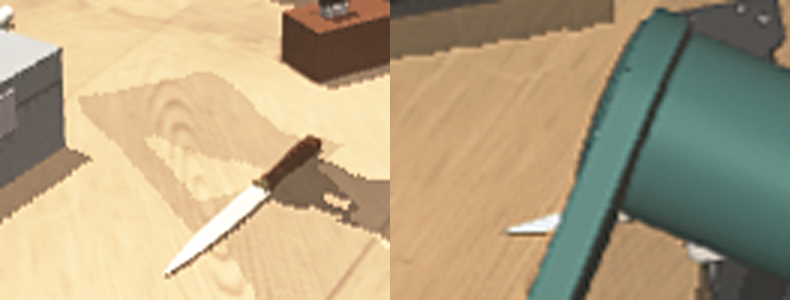

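The picture shows the opener still on the desk, with its tip at scene (315.5,321.5) and grip end at (365,277), so the grasp missed. I'll go down again a bit lower, close, and check before lifting.

>>> {"name": "step_arm", "arguments": {
  "series": [
    [0, 0, 0, 0, 0, 0, 0.4],
    [0, 0, 0, 0, 0, 0, 0.4],
    [0, 0, 0, 0, 0, 0, 0.4],
    [0, 0, 0, 0, 0, 0, 0.4]
  ]
}}

```text
time: 2.87
eef_pos: [0.431, -0.1109, 0.105]
tcp_rot: [0.64, 0.769, -0.0, -0.001]
force: [-0.2, -0.1, 0.3]
finger_gap: 0.0235
gripper_force: 0.0
```

```bash
python3 go.py .4312 -.110 .0085 1.755; python3 - <<'E'
from rig import r
from h import *
from h import T if False else load
E
python3 - <<'E'
from h import *
s=load("scene1");t=load("top1")
# grip end/bolster in new scene crop
for n,(u,v),z in(("tip",(167,275),.004),("end",(318,140),.005),("bolster",(262,185),.004)):
    print(n,onz(s,(u+.5)/3-.5+260,(v+.5)/3-.5+230,z))
P=cloud(s);px=s["pixels"].astype(int)
m=(np.hypot(P[...,0]-.43,P[...,1]+.11)<.06)&(px[...,2]<140)&(px[...,2]-px[...,0]>40)&(P[...,2]>.003)&(P[...,2]<.02)
p=P[m];print(len(p),p.mean(0),cv2.minAreaRect((p[:,:2]*1000).astype(np.float32)),np.percentile(p[:,2],[5,50,95]))
E
```

```text
t 2.87 pos [ 0.431  -0.1109  0.105 ] alpha 1.7535 tilt [ 0.0013 -0.0023] q [-0.38 -0.12  1.72 -0.    1.55 -0.56] F [-0.17 -0.06  0.27] gap 0.0235 gf 0.0
row [0.0018, 0.0014, 0.2411, -0.0011, -0.0006, -0.0007]
tip [0.3992614  0.04519546 0.004     ]
end [ 0.43769106 -0.15380797  0.005     ]
bolster [ 0.42695311 -0.07814675  0.004     ]
59 [ 0.4301037  -0.11010192  0.00824423] ((428.67291259765625, -111.44125366210938), (13.14559268951416, 82.6268081665039), 12.428102493286133) [0.0059137  0.00843323 0.00999354]  File "<stdin>", line 3
    from h import T if False else load
                    ^^
SyntaxError: invalid syntax
```

>>> {"name": "step_arm", "arguments": {
  "series": [
    [0.002, 0.0014, 0.1, 0, 0, 0, 0.4],
    [0.002, 0.0014, 0.18, 0, 0, 0, 0.4],
    [0.002, 0.0014, 0.22, 0, 0, 0, 0.4],
    [0.002, 0.0014, 0.242, 0, 0, 0, 0.4],
    [0.002, 0.0014, 0.242, 0, 0, 0, 0.4],
    [0.002, 0.0014, 0.242, 0, 0, 0, 0.4]
  ]
}}

```text
time: 3.37
eef_pos: [0.4324, -0.1104, 0.0097]
tcp_rot: [0.64, 0.769, -0.0, -0.0]
force: [0.2, -0.2, 1.3]
finger_gap: 0.0376
gripper_force: 0.0
```

>>> {"name": "step_arm", "arguments": {
  "series": [
    [0, 0, 0, 0, 0, 0, 0],
    [0, 0, 0, 0, 0, 0, 0],
    [0, 0, 0, 0, 0, 0, 0],
    [0, 0, 0, 0, 0, 0, 0],
    [0, 0, 0, 0, 0, 0, 0],
    [0, 0, 0, 0, 0, 0, 0],
    [0, 0, 0, 0, 0, 0, 0],
    [0, 0, 0, 0, 0, 0, 0]
  ]
}}

```text
time: 4.03
eef_pos: [0.4322, -0.1104, 0.0095]
tcp_rot: [0.64, 0.769, -0.0, 0.0]
force: [-0.3, -0.2, 0.1]
finger_gap: 0.0004
gripper_force: 0.0
```

```bash
python3 go.py .4312 -.110 .11 1.755
```

```text
t 4.03 pos [ 0.4322 -0.1104  0.0095] alpha 1.7535 tilt [-0.0001  0.0001] q [-0.38 -0.05  1.85 -0.    1.34 -0.56] F [-0.33 -0.18  0.05] gap 0.0004 gf 0.0
row [0.0013, -0.0024, -0.2511, 0.0, 0.0001, -0.0007]
```

```bash
python3 - <<'E'
from rig import r
from h import *
s=r.grab_frame("scene"); np.savez("scene2.npz",**s)
cv2.imwrite("pics/c4.png",cv2.resize(s["pixels"][205:335,290:430],None,fx=4,fy=4,interpolation=cv2.INTER_CUBIC))
E
```

```text
(no output)
```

View pics/c4.png

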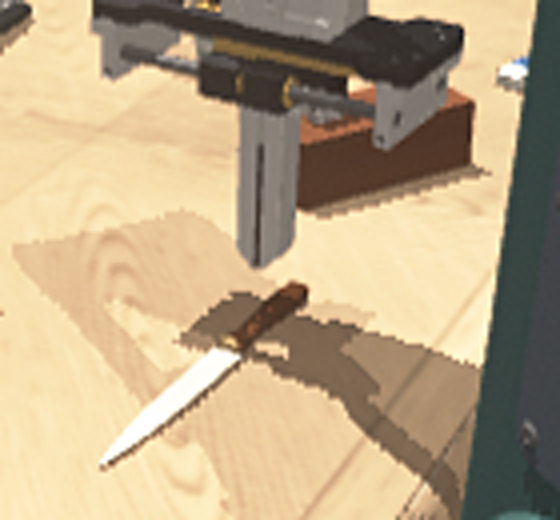

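```bash
python3 - <<'E'
from h import *
s=load("scene2");P=cloud(s)
for v,u in((271,354),(269,355),(262,354),(255,355),(255,350),(255,361),(240,355)): print((u,v),P[v,u].round(4))
for z in(0,.0015,.03,.05):
    c=s["camera_matrix"]@(s["R"]@[.432,-.1104,z]+s["t"]);print(z,c[:2]/c[2])
E
python3 -c "
from rig import r
print(r.get_obs()['q'],[a for a in dir(r) if a[0]!='_'])"
```

```text
(354, 271) [ 0.4296 -0.1021  0.0416]
(355, 269) [ 0.427  -0.102   0.0474]
(354, 262) [ 0.4317 -0.1036  0.0614]
(355, 255) [ 0.4266 -0.0997  0.0808]
(350, 255) [ 0.4406 -0.1007  0.0756]
(361, 255) [ 0.4181 -0.1086  0.0805]
(355, 240) [ 0.4334 -0.1064  0.1101]
0 [354.97571317 286.4539371 ]
0.0015 [354.99928447 285.84499694]
0.03 [355.45296058 274.12474324]
0.05 [355.77807854 265.72565664]
[-3.77112357e-01 -4.78044837e-02  1.84759592e+00 -1.01804775e-04
  1.34173909e+00 -5.59827907e-01] ['MotionError', 'finger_overhang', 'get_obs', 'grab_frame', 'sign_off']
```

The crop shows the closed fingertips at crop (258,268), scene pixel (354.5,272). That is about 40 mm above the desk, although the reported TCP z is 0.0095. I'll check this against the start frame.

```bash
python3 - <<'E'
from h import *
def pr(f,X):
    c=f["camera_matrix"]@(f["R"]@X+f["t"]);return (c[:2]/c[2]).round(1)
for n,tcp in(("scene0",(.2169,-.5048,.175)),("scene1",(.4361,-.1128,.1137)),("scene2",(.4322,-.1104,.0095))):
    s=load(n);P=cloud(s);tcp=np.array(tcp)
    m=(np.hypot(P[...,0]-tcp[0],P[...,1]-tcp[1])<.075)&(P[...,2]>.025)&(P[...,2]<tcp[2]+.2)&(s["z_map"]>0)
    p=P[m];i=np.argsort(p[:,2])[:8]
    print(n,"exp tip z",tcp[2]-.008,"lowest pts",p[i].round(3).tolist(),"n",m.sum())
    q=(np.hypot(P[...,0]-tcp[0],P[...,1]-tcp[1])<.02)&(P[...,2]>.025)&(P[...,2]<tcp[2]+.15)
    print("  centre xy of finger",np.median(P[q][:,:2],0),"n",q.sum())
E
```

```text
scene0 exp tip z 0.16699999999999998 lowest pts [[0.19, -0.465, 0.204], [0.206, -0.457, 0.205], [0.204, -0.458, 0.205], [0.202, -0.459, 0.205], [0.199, -0.462, 0.205], [0.243, -0.547, 0.205], [0.244, -0.544, 0.205], [0.237, -0.549, 0.206]] n 1276
  centre xy of finger [nan nan] n 0
scene1 exp tip z 0.10569999999999999 lowest pts [[0.436, -0.108, 0.142], [0.435, -0.104, 0.143], [0.431, -0.104, 0.145], [0.438, -0.103, 0.145], [0.434, -0.106, 0.145], [0.431, -0.12, 0.146], [0.431, -0.105, 0.146], [0.434, -0.102, 0.147]] n 2796
  centre xy of finger [ 0.42918051 -0.10441472] n 655
scene2 exp tip z 0.0014999999999999996 lowest pts [[0.43, -0.106, 0.038], [0.434, -0.104, 0.039], [0.429, -0.102, 0.04], [0.434, -0.101, 0.04], [0.43, -0.102, 0.042], [0.427, -0.103, 0.042], [0.434, -0.101, 0.042], [0.436, -0.1, 0.043]] n 2436
  centre xy of finger [ 0.4261477 -0.1024953] n 554
  return _methods._mean(a, axis=axis, dtype=dtype,
  ret = um.true_divide(
```

All three frames agree: the real fingertips sit about 36 mm higher than the reported TCP implies, so tip z is about reported z + 0.028. I'll trust the cameras and come down gently, watching the force.

>>> {"name": "step_arm", "arguments": {
  "series": [
    [0, 0, 0, 0, 0, 0, 0.4],
    [0, 0, 0, 0, 0, 0, 0.4],
    [0, 0, 0, 0, 0, 0, 0.4],
    [0, 0, 0, 0, 0, 0, 0.4],
    [0, 0, 0.04, 0, 0, 0, 0.4],
    [0, 0, 0.07, 0, 0, 0, 0.4],
    [0, 0, 0.084, 0, 0, 0, 0.4],
    [0, 0, 0.084, 0, 0, 0, 0.4]
  ]
}}

```text
time: 4.75
eef_pos: [0.4308, -0.1098, -0.0256]
tcp_rot: [0.64, 0.769, -0.001, -0.002]
force: [-0.6, -0.1, 1.0]
finger_gap: 0.0377
gripper_force: 0.0
```

>>> {"name": "step_arm", "arguments": {
  "series": [
    [0, 0, 0.004, 0, 0, 0, 0.4],
    [0, 0, 0.004, 0, 0, 0, 0.4],
    [0, 0, 0.004, 0, 0, 0, 0.4]
  ]
}}

```text
time: 5.0
eef_pos: [0.4328, -0.1106, -0.025]
tcp_rot: [0.64, 0.769, 0.0, 0.001]
force: [-0.9, 0.1, -0.4]
finger_gap: 0.0376
gripper_force: 0.0
```

>>> {"name": "step_arm", "arguments": {
  "series": [
    [0, 0, 0, 0, 0, 0, 0],
    [0, 0, 0, 0, 0, 0, 0],
    [0, 0, 0, 0, 0, 0, 0],
    [0, 0, 0, 0, 0, 0, 0],
    [0, 0, 0, 0, 0, 0, 0],
    [0, 0, 0, 0, 0, 0, 0],
    [0, 0, 0, 0, 0, 0, 0],
    [0, 0, 0, 0, 0, 0, 0]
  ]
}}

```text
time: 5.67
eef_pos: [0.4324, -0.1105, -0.0255]
tcp_rot: [0.64, 0.769, -0.0, 0.0]
force: [-0.4, -0.0, 1.3]
finger_gap: 0.0143
gripper_force: 30.0
```

```bash
python3 go.py .4312 -.110 .06 1.755
```

```text
t 5.67 pos [ 0.4324 -0.1105 -0.0255] alpha 1.7535 tilt [-0.0003  0.0003] q [-0.38 -0.01  1.89 -0.    1.26 -0.56] F [-0.38 -0.05  1.27] gap 0.0143 gf 29.98639438301325
row [0.0016, -0.0026, -0.2136, 0.0001, 0.0002, -0.0007]
```

>>> {"name": "step_arm", "arguments": {
  "series": [
    [0, 0, -0.05, 0, 0, 0, 0],
    [0, 0, -0.12, 0, 0, 0, 0],
    [0, 0, -0.2, 0, 0, 0, 0],
    [0, 0, -0.28, 0, 0, 0, 0],
    [0, 0, -0.29, 0, 0, 0, 0],
    [0, 0, -0.29, 0, 0, 0, 0]
  ]
}}

```text
time: 6.17
eef_pos: [0.434, -0.111, 0.0927]
tcp_rot: [0.64, 0.769, 0.001, 0.003]
force: [-0.1, -0.0, -0.8]
finger_gap: 0.0148
gripper_force: 30.0
```

```bash
python3 go.py .6605 -.1573 .09 1.743
```

```text
t 6.17 pos [ 0.434  -0.111   0.0927] alpha 1.7535 tilt [-0.0031  0.0048] q [-0.38 -0.12  1.74 -0.    1.51 -0.56] F [-0.08 -0.05 -0.8 ] gap 0.0148 gf 29.985213093459606
row [-0.2165, 0.5357, 0.01, 0.0023, 0.0015, 0.005]
```

>>> {"name": "step_arm", "arguments": {
  "series": [
    [-0.054, 0.134, 0, 0, 0, 0.005, 0],
    [-0.108, 0.268, 0, 0, 0, 0.005, 0],
    [-0.162, 0.402, 0, 0, 0, 0.005, 0],
    [-0.19, 0.47, 0, 0, 0, 0.005, 0],
    [-0.2165, 0.535, 0, 0, 0, 0.005, 0],
    [-0.2165, 0.535, 0, 0, 0, 0.005, 0],
    [-0.2165, 0.535, 0, 0, 0, 0.005, 0],
    [-0.2165, 0.535, 0, 0, 0, 0.005, 0]
  ]
}}

```text
time: 6.83
eef_pos: [0.6572, -0.1562, 0.0858]
tcp_rot: [0.644, 0.765, -0.001, -0.003]
force: [0.0, 0.3, 0.1]
finger_gap: 0.0148
gripper_force: 30.0
```

```bash
python3 go.py .6605 -.1573 .0565 1.743;  python3 - <<'E'
from rig import r
from h import *
f=[]
for n in("scene","top"):
    x=r.grab_frame(n); np.savez(f"{n}3.npz",**x); f.append(x)
s,t=f
a=cv2.resize(s["pixels"][195:315,170:300],None,fx=3,fy=3,interpolation=cv2.INTER_CUBIC)
b=cv2.resize(t["pixels"][165:255,230:330],None,fx=4,fy=4,interpolation=cv2.INTER_CUBIC)
cv2.imwrite("pics/c5.png",np.hstack([a,b]))
P=cloud(s)
m=(P[...,0]>.6)&(P[...,0]<.7)&(P[...,1]>-.10)&(P[...,1]<.01)&(P[...,2]>.1)&(P[...,2]<.15)&(s["pixels"].min(2)>180)
p=P[m];print(len(p))
if len(p)>5:
    i=np.argsort(p[:,1]);print(p[i][::max(1,len(p)//12)].round(4).tolist())
E
```

```text
t 6.83 pos [ 0.6572 -0.1562  0.0858] alpha 1.7432 tilt [ 0.0031 -0.0061] q [-0.32  0.4   1.17 -0.    1.58 -0.49] F [0.04 0.25 0.08] gap 0.0148 gf 29.985226951539516
row [-0.0043, 0.0081, 0.0733, -0.0029, -0.0015, 0.0001]
82
[[0.6459, -0.0998, 0.1158], [0.6424, -0.0936, 0.116], [0.6489, -0.0871, 0.1161], [0.6481, -0.0803, 0.1158], [0.6371, -0.0736, 0.1158], [0.6425, -0.0664, 0.1164], [0.6408, -0.0619, 0.1158], [0.6336, -0.0556, 0.1148], [0.6375, -0.0502, 0.1153], [0.6355, -0.0427, 0.1157], [0.631, -0.0361, 0.1165], [0.6313, -0.0278, 0.1165], [0.632, -0.0199, 0.1164], [0.629, -0.0117, 0.115]]
```

View pics/c5.png

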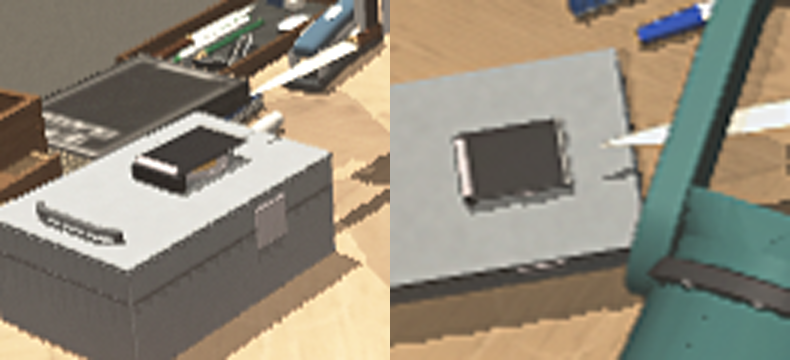

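The blade is level. In the top view its tip is at crop (600,146), pixel (282.5,201.5), and the cover lip middle is at crop (563,155), pixel (273,204).

```bash
python3 - <<'E'
from h import *
t=load("top3")
c=np.array([.619,.082]);y=.172;B=np.array([[np.cos(y),np.sin(y)],[-np.sin(y),np.cos(y)]])
for n,u,v,z in(("tip",282.6,201.6,.116),("lipA",(553-390)/4+230,120/4+165,.095),("lipB",(573-390)/4+230,185/4+165,.095),("hingeA",(455-390)/4+230,137/4+165,.095),("hingeB",(472-390)/4+230,208/4+165,.095)):
    X=onz(t,u,v,z);print(n,X.round(4),"box",(B@(X[:2]-c)).round(4))
E
python3 go.py .6605 -.1573 .0565 1.743
```

```text
tip [ 6.274e-01 -4.000e-04  1.160e-01] box [-0.0058 -0.0826]
lipA [0.6487 0.032  0.095 ] box [ 0.0207 -0.0543]
lipB [0.6068 0.0184 0.095 ] box [-0.0229 -0.0605]
hingeA [0.6372 0.094  0.095 ] box [0.02   0.0087]
hingeB [0.5916 0.0819 0.095 ] box [-0.027   0.0046]
t 6.93 pos [ 0.6566 -0.1561  0.0881] alpha 1.743 tilt [ 0.0018 -0.0037] q [-0.32  0.4   1.17 -0.    1.58 -0.49] F [-0.74 -0.25 -0.72] gap 0.015 gf 29.98508557677269
row [-0.0047, 0.0094, 0.0791, -0.0018, -0.0009, -0.0]
```

>>> {"name": "step_arm", "arguments": {
  "series": [
    [0, 0.008, 0.04, 0, 0, 0, 0],
    [0, 0.008, 0.078, 0, 0, 0, 0],
    [0, 0.008, 0.078, 0, 0, 0, 0],
    [0, 0.008, 0.078, 0, 0, 0, 0],
    [0.03, 0.008, 0.078, 0, 0, 0, 0],
    [0.065, 0.008, 0.078, 0, 0, 0, 0],
    [0.1, 0.008, 0.078, 0, 0, 0, 0],
    [0.1, 0.008, 0.078, 0, 0, 0, 0]
  ]
}}

```text
time: 7.6
eef_pos: [0.6546, -0.1127, 0.0605]
tcp_rot: [0.642, 0.766, 0.001, 0.0]
force: [0.0, -0.5, -0.9]
finger_gap: 0.015
gripper_force: 30.0
```

```bash
python3 go.py .652 -.116 .057 1.743;python3 - <<'E'
from rig import r
from h import *
s=r.grab_frame("scene"); np.savez("scene4.npz",**s)
P=cloud(s)
m=(P[...,0]>.6)&(P[...,0]<.7)&(P[...,1]>-.08)&(P[...,1]<.03)&(P[...,2]>.06)&(P[...,2]<.1)&(s["pixels"].min(2)>180)
p=P[m];i=np.argsort(p[:,1]);print(p[i][::max(1,len(p)//10)].round(4).tolist())
m=(np.hypot(P[...,0]-.62,P[...,1]-.06)<.07)&(P[...,2]>.086)&(s["pixels"].max(2)<90);print(np.percentile(P[m][:,2],[5,50,95]))
E
```

```text
t 7.6 pos [ 0.6546 -0.1127  0.0605] alpha 1.7465 tilt [0.0011 0.0016] q [-0.26  0.38  1.24  0.    1.51 -0.43] F [ 0.02 -0.48 -0.87] gap 0.015 gf 29.98544029891491
row [-0.007, -0.008, 0.0087, 0.0008, -0.0005, 0.0017]
[[0.6487, -0.0763, 0.0897], [0.6377, -0.0547, 0.0897], [0.6396, -0.0301, 0.0895], [0.628, -0.0148, 0.0907], [0.6297, -0.0077, 0.0901], [0.6121, -0.0037, 0.0803], [0.6554, 0.0003, 0.0799], [0.6156, 0.0046, 0.0796], [0.6017, 0.0104, 0.0814], [0.6207, 0.0169, 0.0798], [0.6403, 0.027, 0.0957]]
[0.08794609 0.09465723 0.09601006]
```

>>> {"name": "step_arm", "arguments": {
  "series": [
    [0.002, 0, -0.03, 0, 0, 0, 0],
    [0.01, 0, -0.066, 0, 0, 0, 0],
    [0.03, 0, -0.091, 0, 0, 0, 0],
    [0.054, 0, -0.11, 0, 0, 0, 0],
    [0.068, 0, -0.116, 0, 0, 0, 0],
    [0.083, 0, -0.122, 0, 0, 0, 0],
    [0.098, 0, -0.126, 0, 0, 0, 0],
    [0.114, 0, -0.126, 0, 0, 0, 0]
  ]
}}

```text
time: 8.32
eef_pos: [0.6467, -0.0711, 0.1094]
tcp_rot: [0.644, 0.765, -0.0, -0.0]
force: [-0.1, -0.5, -0.4]
finger_gap: 0.0147
gripper_force: 30.0
```

```bash
python3 go.py .652 -.116 .057 1.743;python3 - <<'E'
from rig import r
from h import *
s=r.grab_frame("scene"); np.savez("scene5.npz",**s)
P=cloud(s)
c=np.array([.619,.082]);y=.172;B=np.array([[np.cos(y),np.sin(y)],[-np.sin(y),np.cos(y)]])
b=np.dstack([(P[...,:2]-c)@B.T,P[...,2]])
m=(abs(b[...,0])<.03)&(abs(b[...,1])<.1)&(b[...,2]>.1)&(b[...,2]<.17)&(s["pixels"].max(2)<100)
p=b[m];i=np.argsort(p[:,2]);print(len(p),p[i][::max(1,len(p)//14)].round(3).tolist())
E
```

```text
t 8.32 pos [ 0.6467 -0.0711  0.1094] alpha 1.743 tilt [-0.     -0.0002] q [-0.2   0.33  1.21 -0.    1.6  -0.37] F [-0.06 -0.55 -0.36] gap 0.0147 gf 29.9823667176679
row [-0.1128, -0.0061, 0.1311, -0.0001, 0.0, 0.0]
447 [[-0.009, 0.011, 0.1], [-0.015, 0.011, 0.104], [0.017, 0.008, 0.108], [-0.017, 0.009, 0.113], [-0.007, 0.009, 0.117], [0.005, 0.011, 0.121], [-0.023, 0.008, 0.125], [-0.017, 0.01, 0.128], [0.005, 0.007, 0.132], [0.001, 0.007, 0.136], [-0.024, 0.007, 0.14], [-0.004, 0.009, 0.144], [0.015, 0.008, 0.148], [-0.002, 0.006, 0.151], [0.008, 0.009, 0.156]]
```

>>> {"name": "step_arm", "arguments": {
  "series": [
    [0.01, 0, 0, 0, 0, 0, 0],
    [0.02, 0, 0.001, 0, 0, 0, 0],
    [0.03, 0, 0.002, 0, 0, 0, 0],
    [0.04, 0, 0.003, 0, 0, 0, 0],
    [0.05, 0, 0.005, 0, 0, 0, 0],
    [0.055, 0, 0.006, 0, 0, 0, 0],
    [0.055, 0, 0.006, 0, 0, 0, 0]
  ]
}}

```text
time: 8.95
eef_pos: [0.6429, -0.0494, 0.1069]
tcp_rot: [0.643, 0.765, 0.0, -0.0]
force: [-0.4, -0.4, -0.3]
finger_gap: 0.0148
gripper_force: 30.0
```

```bash
cat > cov.py <<'E'
from rig import r
from h import *
s=r.grab_frame("scene")
P=cloud(s)
c=np.array([.619,.082]);y=.172;B=np.array([[np.cos(y),np.sin(y)],[-np.sin(y),np.cos(y)]])
b=np.dstack([(P[...,:2]-c)@B.T,P[...,2]])
m=(abs(b[...,0])<.03)&(b[...,1]>-.03)&(abs(b[...,1])<.1)&(b[...,2]>.105)&(b[...,2]<.17)&(s["pixels"].max(2)<100)
p=b[m];k=np.polyfit(p[:,2],p[:,1],1);print(len(p),"cover angle",np.pi/2+np.arctan(k[0]),"top z",p[:,2].max())
E
python3 cov.py; python3 go.py .6605 -.1573 .11 1.743
```

```text
243 cover angle 1.9963561970061352 top z 0.15267252246246016
t 9.0 pos [ 0.643  -0.0496  0.107 ] alpha 1.7434 tilt [ 0.0003 -0.0002] q [-0.17  0.32  1.23  0.    1.59 -0.34] F [ 0.18 -0.56 -0.64] gap 0.0148 gf 29.984707720577717
row [-0.2727, -0.0031, -0.0076, -0.0001, -0.0001, 0.0002]
```

>>> {"name": "step_arm", "arguments": {
  "series": [
    [-0.1, 0, 0, 0, 0, 0, 0],
    [-0.2, 0, 0, 0, 0, 0, 0],
    [-0.25, -0.06, 0, 0, 0, 0, 0],
    [-0.22, -0.16, 0.01, 0, 0, 0, 0],
    [-0.18, -0.26, 0.02, 0, 0, 0, 0],
    [-0.14, -0.36, 0.04, 0, 0, 0, 0],
    [-0.1, -0.46, 0.04, 0, 0, 0, 0],
    [-0.06, -0.545, 0.04, 0, 0, 0, 0]
  ]
}}

```text
time: 9.67
eef_pos: [0.4313, -0.1112, 0.0902]
tcp_rot: [0.644, 0.765, -0.0, -0.001]
force: [-0.3, -0.7, 0.1]
finger_gap: 0.0151
gripper_force: 30.0
```

>>> {"name": "step_arm", "arguments": {
  "series": [
    [0, 0, 0, 0, 0, 0, 0],
    [0, 0, 0.05, 0, 0, 0, 0],
    [0, 0, 0.14, 0, 0, 0, 0],
    [0, 0, 0.2, 0, 0, 0, 0],
    [0, 0, 0.24, 0, 0, 0, 0],
    [0, 0, 0.24, 0, 0, 0, 0]
  ]
}}

```text
time: 10.17
eef_pos: [0.4305, -0.1102, -0.0086]
tcp_rot: [0.644, 0.765, -0.001, -0.004]
force: [0.2, -0.3, -0.6]
finger_gap: 0.0148
gripper_force: 30.0
```

```bash
python3 go.py .4322 -.1105 -.025 1.743
```

```text
t 10.17 pos [ 0.4305 -0.1102 -0.0086] alpha 1.7427 tilt [ 0.0041 -0.0066] q [-0.38 -0.03  1.87  0.    1.31 -0.55] F [ 0.18 -0.28 -0.62] gap 0.0148 gf 29.984772764146328
row [-0.0016, 0.0043, 0.041, -0.0031, -0.002, -0.0001]
```

>>> {"name": "step_arm", "arguments": {
  "series": [
    [0, 0, 0.02, 0, 0, 0, 0],
    [0, 0, 0.036, 0, 0, 0, 0],
    [0, 0, 0.04, 0, 0, 0, 0],
    [0, 0, 0.04, 0, 0, 0, 0],
    [0, 0, 0.04, 0, 0, 0, 0]
  ]
}}

```text
time: 10.58
eef_pos: [0.4344, -0.1117, -0.0201]
tcp_rot: [0.644, 0.765, 0.0, 0.001]
force: [-0.7, -0.2, -1.0]
finger_gap: 0.0145
gripper_force: 30.0
```

```bash
python3 go.py .4322 -.1105 -.025 1.743
```

```text
t 10.58 pos [ 0.4344 -0.1117 -0.0201] alpha 1.743 tilt [-0.0008  0.0013] q [-0.38 -0.01  1.88 -0.    1.27 -0.55] F [-0.73 -0.17 -1.03] gap 0.0145 gf 29.984883181750774
row [0.0038, -0.0049, 0.0122, 0.0006, 0.0004, -0.0]
```

Down the last 5 mm, let go, and lift clear.

>>> {"name": "step_arm", "arguments": {
  "series": [
    [0, 0, 0.006, 0, 0, 0, 0],
    [0, 0, 0.01, 0, 0, 0, 0],
    [0, 0, 0.01, 0, 0, 0, 0],
    [0, 0, 0.01, 0, 0, 0, 0.15],
    [0, 0, 0.01, 0, 0, 0, 0.3],
    [0, 0, 0.01, 0, 0, 0, 0.4],
    [0, 0, 0.01, 0, 0, 0, 0.4],
    [0, 0, 0.01, 0, 0, 0, 0.4]
  ]
}}

```text
time: 11.25
eef_pos: [0.4338, -0.1115, -0.0247]
tcp_rot: [0.644, 0.765, 0.0, 0.0]
force: [0.4, -0.5, -0.5]
finger_gap: 0.0367
gripper_force: 0.0
```

>>> {"name": "step_arm", "arguments": {
  "series": [
    [0, 0, -0.05, 0, 0, 0, 0.4],
    [0, 0, -0.13, 0, 0, 0, 0.4],
    [0, 0, -0.22, 0, 0, 0, 0.4],
    [0, 0, -0.3, 0, 0, 0, 0.4],
    [0, 0, -0.35, 0, 0, 0, 0.4],
    [0, 0, -0.35, 0, 0, 0, 0.4]
  ]
}}

```text
time: 11.75
eef_pos: [0.4371, -0.1127, 0.121]
tcp_rot: [0.644, 0.765, 0.002, 0.005]
force: [-0.1, -0.2, -0.2]
finger_gap: 0.0375
gripper_force: 0.0
```

```bash
python3 cov.py; python3 go.py .4995 -.331 .095 1.288; python3 - <<'E'
from rig import r
from h import *
s=r.grab_frame("scene");P=cloud(s);px=s["pixels"].astype(int)
m=(np.hypot(P[...,0]-.43,P[...,1]+.11)<.08)&(px[...,2]<150)&(px[...,2]-px[...,0]>40)&(P[...,2]>.003)&(P[...,2]<.04)
p=P[m];print(len(p),p.mean(0),np.percentile(p[:,2],[5,50,95]))
E
```

```text
246 cover angle 1.997578463970658 top z 0.152678424479708
t 11.8 pos [ 0.4356 -0.1121  0.1179] alpha 1.743 tilt [-0.0034  0.0054] q [-0.38 -0.13  1.7  -0.    1.57 -0.55] F [-0.43  0.2  -1.36] gap 0.0373 gf 0.0
row [-0.5663, 0.0634, 0.0596, 0.0029, 0.001, 0.2173]
72 [ 0.43197794 -0.11193736  0.00838832] [0.00651188 0.00852222 0.0100932 ]
```

>>> {"name": "step_arm", "arguments": {
  "series": [
    [-0.1, 0.01, 0.03, 0, 0, 0.05, 0.4],
    [-0.2, 0.023, 0.055, 0, 0, 0.1, 0.4],
    [-0.3, 0.034, 0.055, 0, 0, 0.15, 0.4],
    [-0.4, 0.045, 0.055, 0, 0, 0.2, 0.4],
    [-0.5, 0.056, 0.055, 0, 0, 0.216, 0.4],
    [-0.566, 0.063, 0.055, 0, 0, 0.216, 0.4],
    [-0.566, 0.063, 0.055, 0, 0, 0.216, 0.4],
    [-0.566, 0.063, 0.055, 0, 0, 0.216, 0.4]
  ]
}}

```text
time: 12.52
eef_pos: [0.4958, -0.3301, 0.0895]
tcp_rot: [0.8, 0.601, -0.001, -0.003]
force: [0.0, 0.7, -0.8]
finger_gap: 0.0374
gripper_force: 0.0
```

```bash
python3 go.py .4997 -.331 .027 1.2915; python3 - <<'E'
from rig import r
from h import *
f=r.grab_frame("top");np.savez("top6.npz",**f);s=r.grab_frame("scene");np.savez("scene6.npz",**s)
a=cv2.resize(s["pixels"][165:265,340:440],None,fx=4,fy=4,interpolation=cv2.INTER_CUBIC)
b=cv2.resize(f["pixels"][200:300,360:460],None,fx=4,fy=4,interpolation=cv2.INTER_CUBIC)
cv2.imwrite("pics/c6.png",np.hstack([a,b]))
E
```

```text
t 12.52 pos [ 0.4958 -0.3301  0.0895] alpha 1.2886 tilt [ 0.0026 -0.0056] q [-0.68  0.22  1.39  0.    1.54 -0.4 ] F [ 0.01  0.66 -0.84] gap 0.0374 gf 0.0
row [0.0002, 0.0109, 0.1563, -0.0027, -0.0013, -0.0014]
```

View pics/c6.png

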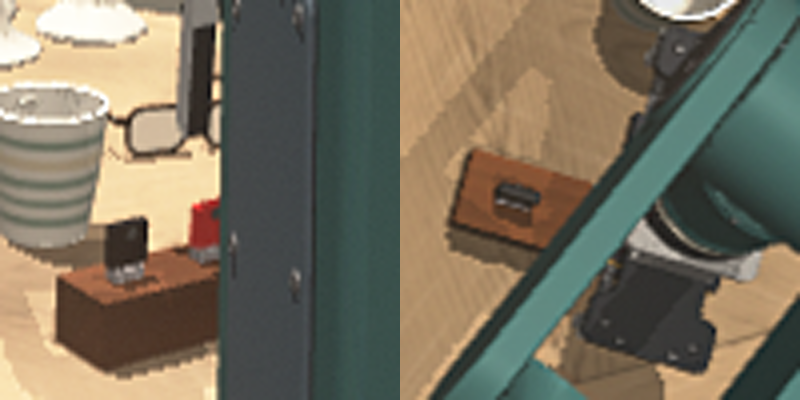

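One finger is seen standing behind the red head, at scene crop (195,135). The other view is hidden by the arm. I'll let it settle, read the pose, then descend.

>>> {"name": "step_arm", "arguments": {
  "series": [
    [0, 0, 0, 0, 0, 0, 0.4],
    [0, 0, 0, 0, 0, 0, 0.4],
    [0, 0, 0, 0, 0, 0, 0.4],
    [0, 0, 0, 0, 0, 0, 0.4]
  ]
}}

```text
time: 12.95
eef_pos: [0.4974, -0.3294, 0.0936]
tcp_rot: [0.799, 0.602, 0.0, 0.0]
force: [-0.1, 0.2, -1.2]
finger_gap: 0.0382
gripper_force: 0.0
```

```bash
python3 go.py .4997 -.331 .027 1.2915
```

```text
t 12.95 pos [ 0.4974 -0.3294  0.0936] alpha 1.2916 tilt [-0.0003  0.0006] q [-0.68  0.22  1.39 -0.    1.54 -0.4 ] F [-0.09  0.16 -1.17] gap 0.0382 gf 0.0
row [-0.0023, 0.0065, 0.1664, 0.0003, 0.0001, 0.0001]
```

>>> {"name": "step_arm", "arguments": {
  "series": [
    [-0.002, 0.006, 0.05, 0, 0, 0, 0.4],
    [-0.002, 0.006, 0.1, 0, 0, 0, 0.4],
    [-0.002, 0.006, 0.14, 0, 0, 0, 0.4],
    [-0.002, 0.006, 0.165, 0, 0, 0, 0.4],
    [-0.002, 0.006, 0.165, 0, 0, 0, 0.4],
    [-0.002, 0.006, 0.165, 0, 0, 0, 0.4],
    [-0.002, 0.006, 0.165, 0, 0, 0, 0.4]
  ]
}}

```text
time: 13.53
eef_pos: [0.5002, -0.3321, 0.0285]
tcp_rot: [0.799, 0.602, 0.0, 0.001]
force: [0.2, 0.1, 0.0]
finger_gap: 0.038
gripper_force: 0.0
```

```bash
python3 go.py .4997 -.331 .027 1.2915
```

```text
t 13.53 pos [ 0.5002 -0.3321  0.0285] alpha 1.2908 tilt [-0.001   0.0022] q [-0.68  0.27  1.46 -0.    1.41 -0.4 ] F [0.17 0.1  0.01] gap 0.038 gf 0.0
row [0.0023, -0.0019, 0.0038, 0.001, 0.0005, -0.0004]
```

>>> {"name": "step_arm", "arguments": {
  "series": [
    [0, 0, 0, 0, 0, 0, 0.2],
    [0, 0, 0, 0, 0, 0, 0.1],
    [0, 0, 0, 0, 0, 0, 0],
    [0, 0, 0, 0, 0, 0, 0],
    [0, 0, 0, 0, 0, 0, 0],
    [0, 0, 0, 0, 0, 0, 0],
    [0, 0, 0, 0, 0, 0, 0],
    [0, 0, 0, 0, 0, 0, 0]
  ]
}}

```text
time: 14.2
eef_pos: [0.4993, -0.3317, 0.0274]
tcp_rot: [0.799, 0.601, -0.0, 0.0]
force: [-1.2, -0.0, 2.2]
finger_gap: 0.0092
gripper_force: 30.0
```

```bash
python3 go.py .4997 -.331 .15 1.2915
```

```text
t 14.2 pos [ 0.4993 -0.3317  0.0274] alpha 1.2906 tilt [-0.0002  0.    ] q [-0.68  0.27  1.46 -0.    1.41 -0.4 ] F [-1.17 -0.03  2.2 ] gap 0.0092 gf 29.990172386169434
row [0.0018, 0.0005, -0.3064, 0.0, 0.0001, -0.0005]
```

>>> {"name": "step_arm", "arguments": {
  "series": [
    [0, 0, -0.04, 0, 0, 0, 0],
    [0, 0, -0.1, 0, 0, 0, 0],
    [0, 0, -0.17, 0, 0, 0, 0],
    [0, 0, -0.24, 0, 0, 0, 0],
    [0, 0, -0.3, 0, 0, 0, 0],
    [0, 0, -0.3, 0, 0, 0, 0]
  ]
}}

```text
time: 14.7
eef_pos: [0.5021, -0.3336, 0.1538]
tcp_rot: [0.799, 0.601, 0.001, 0.006]
force: [0.5, 0.0, 0.6]
finger_gap: 0.0089
gripper_force: 30.0
```

```bash
python3 go.py .624 .0525 .15 1.743; python3 - <<'E'
from rig import r
from h import *
f=r.grab_frame("top");np.savez("top7.npz",**f);s=r.grab_frame("scene");np.savez("scene7.npz",**s)
b=cv2.resize(f["pixels"][180:230,245:305],None,fx=8,fy=8,interpolation=cv2.INTER_CUBIC)[:,:480]
a=cv2.resize(s["pixels"][220:270,205:275],None,fx=8,fy=8,interpolation=cv2.INTER_CUBIC)[:,:320] if 0 else cv2.resize(s["pixels"][228:278,220:260],None,fx=8,fy=8,interpolation=cv2.INTER_CUBIC)
cv2.imwrite("pics/c7.png",np.hstack([b,a]))
P=cloud(s);px=s["pixels"].astype(int);X=r.get_obs()["eef_pos"]
for nm,f,n in((0,f,"top"),(1,s,"scene")):
    P=cloud(f);px=f["pixels"].astype(int)
    m=(np.hypot(P[...,0]-X[0],P[...,1]-X[1])<.05)&(px[...,2]>90)&(px[...,1]<60)&(P[...,2]>.1)
    p=P[m];print(n,len(p), p.mean(0) if len(p) else "",np.percentile(p[:,2],[2,98]) if len(p) else "")
    m=(np.hypot(P[...,0]-X[0],P[...,1]-X[1])<.03)&(P[...,2]>.1)&(P[...,2]<.2)
    print(P[m][:,2].min() if m.any() else "")
E
```

```text
t 14.7 pos [ 0.5021 -0.3336  0.1538] alpha 1.2907 tilt [-0.0044  0.0108] q [-0.68  0.2   1.29  0.    1.64 -0.4 ] F [0.55 0.02 0.56] gap 0.0089 gf 29.997230172157288
row [1.0119, 0.026, 0.0053, 0.0046, 0.0032, -0.2159]
top 0  

scene 39 [ 0.50221278 -0.32068384  0.1932811 ] [0.18012542 0.20560922]
0.1354601373113866
```

View pics/c7.png

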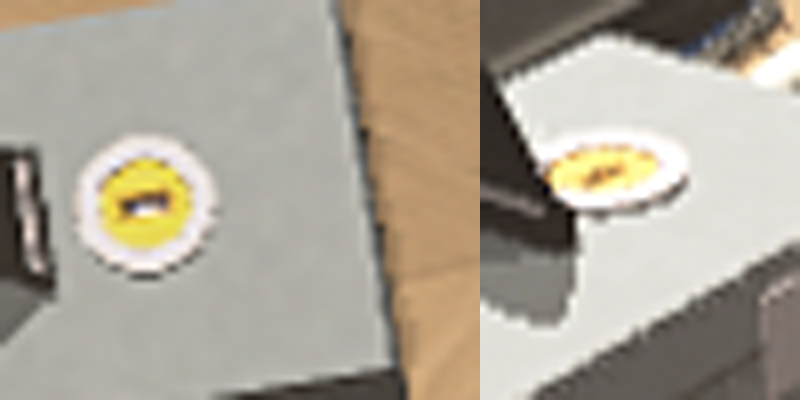

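The keyhole centre is at top crop (146,203), pixel (262.8,205). In the scene crop it is at (603,172), pixel (235,249).

```bash
python3 - <<'E'
from h import *
t=load("top7");s=load("scene7")
hsv=cv2.cvtColor(t["pixels"],cv2.COLOR_BGR2HSV)
v,u=np.mgrid[:480,:640]
m=(np.hypot(u-262.8,v-205)<7)
yel=m&(hsv[...,1]>90);print("yellow",u[yel].mean(),v[yel].mean(),yel.sum())
box=cv2.resize(t["pixels"][190:220,248:278],None,fx=8,fy=8,interpolation=cv2.INTER_CUBIC)
g=(box.min(2)>215)|((cv2.cvtColor(box,cv2.COLOR_BGR2HSV)[...,1]>90)&(np.hypot(*(np.mgrid[:240,:240]-120))<75))
c,_=cv2.findContours(g.astype(np.uint8),cv2.RETR_EXTERNAL,cv2.CHAIN_APPROX_NONE)
e=cv2.fitEllipse(max(c,key=cv2.contourArea));pc=((e[0][0]+.5)/8-.5+248,(e[0][1]+.5)/8-.5+190);print("ring",e,pc)
a=(u[yel].mean(),v[yel].mean())
print("top",onz(t,*a,.082),onz(t,*pc,.083));print("tri",tri(t,a,s,(235,249.1)),"scene",onz(s,235,249.1,.082))
# box from top depth-free: text-based expectation
c0=np.array([.6195,.0807]);y=.174
print("from box",c0+.03*np.array([np.sin(y),-np.cos(y)]))
E
```

```text
yellow 262.7865168539326 204.92134831460675 89
ring ((120.27146911621094, 123.11909484863281), (125.14909362792969, 130.42271423339844), 55.454917907714844) (262.59643363952637, 204.9523868560791)
top [0.62549707 0.05345335 0.082     ] [0.62521125 0.05379735 0.083     ]
tri [0.62537548 0.05326086 0.08123436] scene [0.6236787  0.05403501 0.082     ]
from box [0.6246937 0.051153 ]
```

>>> {"name": "step_arm", "arguments": {
  "series": [
    [0.1, 0.003, 0, 0, 0, -0.03, 0],
    [0.2, 0.006, 0, 0, 0, -0.06, 0],
    [0.3, 0.01, 0, 0, 0, -0.1, 0],
    [0.4, 0.014, 0, 0, 0, -0.14, 0],
    [0.5, 0.018, 0, 0, 0, -0.18, 0],
    [0.6, 0.02, 0, 0, 0, -0.216, 0],
    [0.7, 0.022, 0, 0, 0, -0.216, 0],
    [0.8, 0.024, 0, 0, 0, -0.216, 0]
  ]
}}

```text
time: 15.47
eef_pos: [0.596, -0.0246, 0.144]
tcp_rot: [0.644, 0.765, -0.001, -0.002]
force: [-0.1, -0.3, -0.3]
finger_gap: 0.0089
gripper_force: 30.0
```

```bash
python3 go.py .625 .0525 .12 1.745
```

```text
t 15.47 pos [ 0.596  -0.0246  0.144 ] alpha 1.7431 tilt [ 0.0014 -0.0045] q [-0.14  0.2   1.3  -0.    1.64 -0.31] F [-0.11 -0.35 -0.31] gap 0.0089 gf 29.99587655067444
row [0.1773, 0.1048, 0.0597, -0.0021, -0.0007, -0.0009]
```

>>> {"name": "step_arm", "arguments": {
  "series": [
    [0.09, 0.05, 0, 0, 0, -0.001, 0],
    [0.14, 0.08, 0.02, 0, 0, -0.001, 0],
    [0.165, 0.1, 0.04, 0, 0, -0.001, 0],
    [0.17, 0.105, 0.06, 0, 0, -0.001, 0],
    [0.17, 0.105, 0.06, 0, 0, -0.001, 0],
    [0.17, 0.105, 0.06, 0, 0, -0.001, 0],
    [0.17, 0.105, 0.06, 0, 0, -0.001, 0],
    [0.17, 0.105, 0.06, 0, 0, -0.001, 0]
  ]
}}

```text
time: 16.13
eef_pos: [0.6269, 0.0457, 0.1237]
tcp_rot: [0.644, 0.765, 0.0, 0.0]
force: [-0.0, 0.2, 0.4]
finger_gap: 0.009
gripper_force: 30.0
```

```bash
python3 go.py .625 .0525 .115 1.745; python3 - <<'E'
from rig import r
from h import *
s=r.grab_frame("scene");np.savez("scene8.npz",**s)
cv2.imwrite("pics/c8.png",cv2.resize(s["pixels"][195:265,205:285],None,fx=8,fy=8,interpolation=cv2.INTER_CUBIC))
E
```

```text
t 16.13 pos [0.6269 0.0457 0.1237] alpha 1.7427 tilt [-0.0006  0.0008] q [-0.02  0.28  1.26 -0.    1.61 -0.19] F [-0.05  0.24  0.38] gap 0.009 gf 29.997196197509766
row [0.0175, -0.0018, 0.0217, 0.0004, 0.0003, -0.0011]
```

View pics/c8.png

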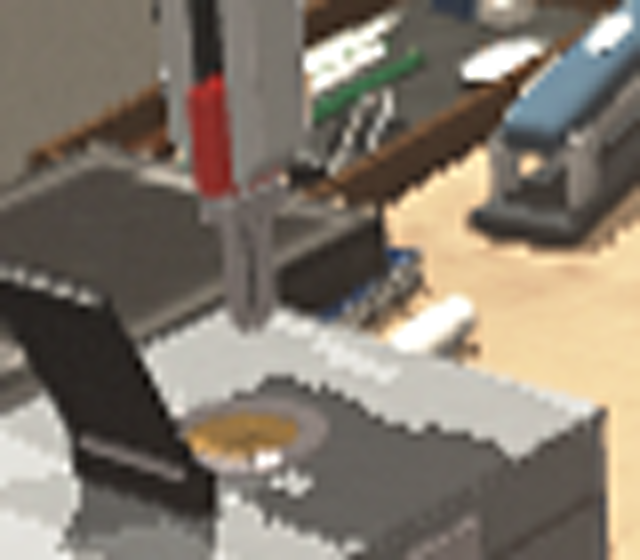

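The key tip is at crop (251,328), scene pixel (235.9,235.6). The plug face centre is at crop (244,434), pixel (235,248.8).

```bash
python3 - <<'E'
from h import *
s=load("scene8")
for z in(.1,.104,.108,.112): print(z,onz(s,235.9,235.6,z).round(4))
print("keyway scene",onz(s,235.0,248.8,.082).round(4))
P=cloud(s);print([P[v,235:238].round(4).tolist() for v in(232,233,234,235)])
E
```

```text
0.1 [0.6446 0.0342 0.1   ]
0.104 [0.6371 0.0395 0.104 ]
0.108 [0.6297 0.0447 0.108 ]
0.112 [0.6222 0.05   0.112 ]
keyway scene [0.6248 0.0532 0.082 ]
[[[0.6237, 0.0505, 0.1198], [0.6248, 0.0472, 0.1185], [0.6223, 0.0465, 0.119]], [[0.6223, 0.0516, 0.1183], [0.6235, 0.0483, 0.1169], [0.6246, 0.0451, 0.1156]], [[0.6227, 0.0516, 0.116], [0.622, 0.0496, 0.1155], [0.6246, 0.0453, 0.1134]], [[0.6234, 0.0513, 0.1134], [0.6252, 0.0475, 0.1116], [0.628, 0.0431, 0.1094]]]
```

```bash
python3 go.py .6247 .0525 .1005 1.745
```

```text
t 16.18 pos [0.627  0.046  0.1239] alpha 1.743 tilt [-0.0006  0.0013] q [-0.02  0.28  1.26 -0.    1.61 -0.19] F [-0.33 -0.47 -0.63] gap 0.0089 gf 29.997172951698303
row [0.0172, -0.003, 0.0586, 0.0006, 0.0003, -0.001]
```

>>> {"name": "step_arm", "arguments": {
  "series": [
    [0.01, -0.003, 0.01, 0, 0, -0.001, 0],
    [0.017, -0.003, 0.02, 0, 0, -0.001, 0],
    [0.017, -0.003, 0.035, 0, 0, -0.001, 0],
    [0.017, -0.003, 0.05, 0, 0, -0.001, 0],
    [0.017, -0.003, 0.058, 0, 0, -0.001, 0],
    [0.017, -0.003, 0.058, 0, 0, -0.001, 0],
    [0.017, -0.003, 0.058, 0, 0, -0.001, 0],
    [0.017, -0.003, 0.058, 0, 0, -0.001, 0]
  ]
}}

```text
time: 16.85
eef_pos: [0.6246, 0.054, 0.1]
tcp_rot: [0.642, 0.767, 0.0, 0.0]
force: [-1.4, -0.2, -1.0]
finger_gap: 0.0091
gripper_force: 30.0
```

```bash
python3 go.py .6247 .0525 .0965 1.745
```

```text
t 16.85 pos [0.6246 0.054  0.1   ] alpha 1.7472 tilt [-0.0002  0.0002] q [-0.    0.28  1.29 -0.    1.56 -0.18] F [-1.42 -0.17 -1.01] gap 0.0091 gf 29.99731868505478
row [-0.0037, -0.0004, 0.0087, 0.0001, 0.0001, 0.0011]
```

>>> {"name": "step_arm", "arguments": {
  "series": [
    [-0.0025, 0, 0, 0, 0, 0, 0],
    [-0.0025, 0, 0.004, 0, 0, 0, 0],
    [-0.0025, 0, 0.008, 0, 0, 0, 0],
    [-0.0025, 0, 0.01, 0, 0, 0, 0],
    [-0.0025, 0, 0.0125, 0, 0, 0, 0],
    [-0.0025, 0, 0.0125, 0, 0, 0, 0],
    [-0.0025, 0, 0.0125, 0, 0, 0, 0]
  ]
}}

```text
time: 17.43
eef_pos: [0.6246, 0.053, 0.0948]
tcp_rot: [0.642, 0.767, -0.0, -0.0]
force: [1.2, 0.3, -0.1]
finger_gap: 0.0087
gripper_force: 30.0
```

```bash
python3 go.py .6247 .0525 .0965 1.745
```

```text
t 17.43 pos [0.6246 0.053  0.0948] alpha 1.7472 tilt [-0.     -0.0002] q [-0.01  0.28  1.3  -0.    1.55 -0.18] F [ 1.18  0.29 -0.14] gap 0.0087 gf 29.99722570180893
row [-0.0013, 0.0001, -0.0043, -0.0001, 0.0, 0.0011]
```

>>> {"name": "step_arm", "arguments": {
  "series": [
    [0, 0, 0.003, 0, 0, 0, 0],
    [0, 0, 0.006, 0, 0, 0, 0],
    [0, 0, 0.009, 0, 0, 0, 0],
    [0, 0, 0.01, 0, 0, 0, 0],
    [0, 0, 0.01, 0, 0, 0, 0]
  ]
}}

```text
time: 17.85
eef_pos: [0.625, 0.053, 0.0918]
tcp_rot: [0.642, 0.767, 0.0, 0.0]
force: [-1.0, 0.2, 3.0]
finger_gap: 0.0087
gripper_force: 30.0
```

```bash
python3 go.py .6247 .0525 .0965 1.745
```

```text
t 17.85 pos [0.625  0.053  0.0918] alpha 1.7472 tilt [-0.0003  0.0012] q [-0.01  0.29  1.31 -0.    1.55 -0.18] F [-0.97  0.22  3.04] gap 0.0087 gf 29.99751627445221
row [-0.0011, -0.0009, -0.0118, 0.0006, 0.0001, 0.0011]
```

>>> {"name": "step_arm", "arguments": {
  "series": [
    [0, 0, 0.003, 0, 0, 0, 0],
    [0, 0, 0.005, 0, 0, 0, 0],
    [0, 0, 0.0075, 0, 0, 0, 0],
    [0, 0, 0.01, 0, 0, 0, 0],
    [0, 0, 0.01, 0, 0, 0, 0]
  ]
}}

```text
time: 18.27
eef_pos: [0.6244, 0.0535, 0.0864]
tcp_rot: [0.642, 0.767, 0.0, -0.001]
force: [0.0, 2.0, 0.2]
finger_gap: 0.009
gripper_force: 30.0
```

```bash
python3 go.py .6247 .0525 .0965 1.745
```

```text
t 18.27 pos [0.6244 0.0535 0.0864] alpha 1.7475 tilt [ 0.0009 -0.0005] q [-0.01  0.29  1.31  0.    1.54 -0.18] F [0.04 2.05 0.21] gap 0.009 gf 29.99802142381668
row [-0.0027, 0.0002, -0.0252, -0.0002, -0.0004, 0.0012]
```

>>> {"name": "step_arm", "arguments": {
  "series": [
    [0.001, 0, 0.003, 0, 0, 0, 0],
    [0.001, 0, 0.005, 0, 0, 0, 0],
    [0.001, 0, 0.0075, 0, 0, 0, 0],
    [0.001, 0, 0.01, 0, 0, 0, 0],
    [0.001, 0, 0.01, 0, 0, 0, 0]
  ]
}}

```text
time: 18.68
eef_pos: [0.6245, 0.0536, 0.0828]
tcp_rot: [0.642, 0.767, 0.0, -0.0]
force: [-0.8, 2.4, 0.7]
finger_gap: 0.0085
gripper_force: 30.0
```

```bash
python3 go.py .6247 .0525 .0965 1.745
```

```text
t 18.68 pos [0.6245 0.0536 0.0828] alpha 1.7473 tilt [ 0.0003 -0.0001] q [-0.01  0.29  1.32  0.    1.53 -0.18] F [-0.83  2.44  0.68] gap 0.0085 gf 29.9971604347229
row [-0.0027, 0.0001, -0.0344, -0.0001, -0.0001, 0.0011]
```

>>> {"name": "step_arm", "arguments": {
  "series": [
    [0.001, 0, 0.003, 0, 0, 0, 0],
    [0.001, 0, 0.005, 0, 0, 0, 0],
    [0.001, 0, 0.0075, 0, 0, 0, 0],
    [0.001, 0, 0.01, 0, 0, 0, 0],
    [0.001, 0, 0.01, 0, 0, 0, 0]
  ]
}}

```text
time: 19.1
eef_pos: [0.6248, 0.0536, 0.0811]
tcp_rot: [0.642, 0.767, 0.0, 0.001]
force: [-3.3, 2.2, 9.1]
finger_gap: 0.0088
gripper_force: 30.0
```

```bash
python3 go.py .6247 .0525 .0965 1.745
```

```text
t 19.1 pos [0.6248 0.0536 0.0811] alpha 1.7472 tilt [-0.0007  0.0015] q [-0.    0.29  1.32 -0.    1.53 -0.18] F [-3.32  2.16  9.06] gap 0.0088 gf 30.00073492527008
row [-0.0028, -0.0006, -0.0386, 0.0007, 0.0003, 0.001]
```

>>> {"name": "step_arm", "arguments": {
  "series": [
    [0, 0, 0, 0, 0, 0.05, 0],
    [0, 0, 0, 0, 0, 0.1, 0],
    [0, 0, 0.002, 0, 0, 0.15, 0],
    [0, 0, 0.004, 0, 0, 0.17, 0],
    [0, 0, 0.006, 0, 0, 0.17, 0],
    [0, 0, 0.008, 0, 0, 0.17, 0],
    [0, 0, 0.01, 0, 0, 0.17, 0]
  ]
}}

```text
time: 19.68
eef_pos: [0.6241, 0.0537, 0.0747]
tcp_rot: [0.767, 0.641, -0.0, -0.0]
force: [-2.6, 1.7, 3.9]
finger_gap: 0.0086
gripper_force: 30.0
```

```bash
python3 go.py .6247 .0530 .077 1.745
```

```text
t 19.68 pos [0.6241 0.0537 0.0747] alpha 1.3922 tilt [-0.0005 -0.0009] q [-0.    0.29  1.33 -0.    1.52  0.17] F [-2.65  1.67  3.93] gap 0.0086 gf 29.996522963047028
row [-0.0014, 0.0018, -0.0057, -0.0005, 0.0002, -0.1685]
```

>>> {"name": "step_arm", "arguments": {
  "series": [
    [0, 0, 0.004, 0, 0, 0, 0],
    [0, 0, 0.008, 0, 0, -0.04, 0],
    [0, 0, 0.012, 0, 0, -0.08, 0],
    [0, 0, 0.016, 0, 0, -0.12, 0],
    [0, 0, 0.02, 0, 0, -0.17, 0],
    [0, 0, 0.022, 0, 0, -0.17, 0],
    [0, 0, 0.022, 0, 0, -0.17, 0]
  ]
}}

```text
time: 20.27
eef_pos: [0.6249, 0.0537, 0.0658]
tcp_rot: [0.643, 0.766, 0.0, 0.0]
force: [-1.0, 2.5, 2.3]
finger_gap: 0.0088
gripper_force: 30.0
```

```bash
python3 go.py .6247 .0530 .065 1.745
```

```text
t 20.27 pos [0.6249 0.0537 0.0658] alpha 1.7448 tilt [-0.0003  0.0006] q [-0.    0.3   1.34 -0.    1.5  -0.18] F [-1.02  2.52  2.34] gap 0.0088 gf 29.997317790985107
row [-0.0017, -0.0007, 0.0019, 0.0003, 0.0001, -0.0001]
```

>>> {"name": "step_arm", "arguments": {
  "series": [
    [0, 0, 0.003, 0, 0, 0, 0],
    [0, 0, 0.006, 0, 0, 0, 0],
    [0, 0, 0.008, 0, 0, 0, 0],
    [0, 0, 0.008, 0, 0, 0, 0]
  ]
}}

```text
time: 20.6
eef_pos: [0.6249, 0.0537, 0.0644]
tcp_rot: [0.643, 0.766, 0.0, 0.001]
force: [-3.9, 0.9, 8.1]
finger_gap: 0.0089
gripper_force: 30.0
```

```bash
python3 go.py .6247 .0530 .065 1.745
```

```text
t 20.6 pos [0.6249 0.0537 0.0644] alpha 1.7459 tilt [-0.0005  0.0015] q [-0.    0.3   1.34 -0.    1.5  -0.18] F [-3.86  0.86  8.12] gap 0.0089 gf 29.99908357858658
row [-0.0017, -0.0009, -0.0015, 0.0007, 0.0002, 0.0004]
```

>>> {"name": "step_arm", "arguments": {
  "series": [
    [0, 0, 0, 0, 0, 0.05, 0],
    [0, 0, 0, 0, 0, 0.1, 0],
    [0, 0, 0, 0, 0, 0.15, 0],
    [0, 0, 0, 0, 0, 0.2, 0],
    [0, 0, 0, 0, 0, 0.25, 0],
    [0, 0, 0, 0, 0, 0.3, 0],
    [0, 0, 0, 0, 0, 0.35, 0],
    [0, 0, 0, 0, 0, 0.4, 0]
  ]
}}

```text
time: 21.27
eef_pos: [0.624, 0.0534, 0.0644]
tcp_rot: [0.9, 0.436, -0.0, 0.0]
force: [-4.8, 0.4, 10.0]
finger_gap: 0.0085
gripper_force: 30.0
```

```bash
python3 go.py .6249 .0537 .0644 0.135; python3 -c "
from rig import r;print(r.get_obs()['moment'])"
```

```text
t 21.27 pos [0.624  0.0534 0.0644] alpha 0.9031 tilt [-0.001   0.0001] q [-0.    0.3   1.34 -0.    1.5   0.66] F [-4.81  0.45 10.01] gap 0.0085 gf 29.9981752038002
row [0.0021, 0.0013, -0.0001, 0.0002, 0.0004, 0.3667]
[0.18326857 1.03093453 0.0466723 ]
```

>>> {"name": "step_arm", "arguments": {
  "series": [
    [0, 0, 0, 0, 0, 0.05, 0],
    [0, 0, 0, 0, 0, 0.1, 0],
    [0, 0, 0, 0, 0, 0.15, 0],
    [0, 0, 0, 0, 0, 0.2, 0],
    [0, 0, 0, 0, 0, 0.25, 0],
    [0, 0, 0, 0, 0, 0.3, 0],
    [0, 0, 0, 0, 0, 0.34, 0],
    [0, 0, 0, 0, 0, 0.36, 0]
  ]
}}

```text
time: 21.93
eef_pos: [0.6234, 0.0544, 0.0644]
tcp_rot: [0.997, 0.076, -0.001, -0.0]
force: [-6.5, 2.8, 8.8]
finger_gap: 0.0092
gripper_force: 30.0
```

>>> {"name": "step_arm", "arguments": {
  "series": [
    [0, 0, 0, 0, 0, 0, 0],
    [0, 0, 0, 0, 0, 0, 0],
    [0, 0, 0, 0, 0, 0, 0],
    [0, 0, 0, 0, 0, 0, 0]
  ]
}}

```text
time: 22.27
eef_pos: [0.6234, 0.0544, 0.0644]
tcp_rot: [0.997, 0.077, -0.001, -0.0]
force: [-6.2, 1.8, 10.4]
finger_gap: 0.0088
gripper_force: 30.0
```

```bash
python3 go.py .6249 .0537 .0644 0.135; python3 cov.py; python3 - <<'E'
from rig import r
from h import *
print(r.get_obs()['moment'])
s=r.grab_frame("scene")
cv2.imwrite("pics/c9.png",cv2.resize(s["pixels"][205:345,205:375],None,fx=4,fy=4,interpolation=cv2.INTER_CUBIC))
E
```

```text
t 22.27 pos [0.6234 0.0544 0.0644] alpha 0.1547 tilt [-0.0016 -0.001 ] q [-0.    0.3   1.34  0.    1.5   1.41] F [-6.24  1.76 10.42] gap 0.0088 gf 30.000956654548645
row [0.0034, 0.0022, -0.0001, -0.0005, 0.0007, 0.0094]
271 cover angle 1.9028440654680945 top z 0.1690533378873181
[0.59856806 1.31446199 0.0459585 ]
```

View pics/c9.png

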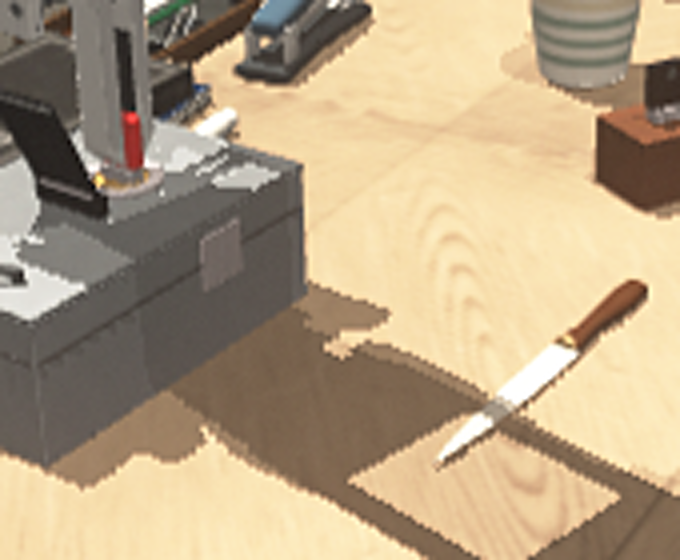

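The picture shows the red head turned in the plug at crop (132,140), the cover leaning open at (60,160), and the opener flat on the desk. The key has been turned about 1.59 rad against the spring, so I'm handing in.

```bash
python3 -c "
from rig import r
print(r.sign_off())"
```

```text
the job is handed in; nothing more can be done
None
```

The box is unlocked and handed in, but no verdict came back: the cover is open at about 1.9–2.0 rad, the opener lies flat on the desk, and the red key is home, turned about 1.59 rad clockwise and still gripped.

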